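Two-button lid release on a bench centrifuge

TASK

Open the bench centrifuge with its two-button lid release: press both green buttons down at the same time, one fingertip on each, and keep them both down while the blue lid lifts by itself; it is slow, so do not let go until it has risen as far as it goes and stopped. Then let both buttons spring back up and draw the hand clear. Leave the lid itself alone, and do not disturb the bottles, jar and beaker standing around.

Things in the scene. Friction and masses are not known exactly. Their poses are not given: they have to be found in the camera images.
- centrifuge: white bench centrifuge, fixed, 290 mm deep (x), 230 mm wide (y). Origin: centre of underside; x runs from button deck to lid hinge, z up. Low deck (x -145 to -45 mm) is 60 mm high, with the green buttons side by side along y, 62 mm between centres (28 mm gap between caps; fingertips 45 to 50 mm apart land near their middles). Housing behind it (x -45 to 145 mm): 104 mm high with lid
- button_left: the left green round push button's cap (seen by someone facing the deck with the lid behind it): 34 mm diameter, flat top. Origin: centre of the cap's top face, 80 mm above the bench when up, at x = -105 mm, y = +31 mm in the centrifuge's frame; z up. Its black collar (46 mm diameter) is 68 mm above the bench; the cap's top stands 12 mm above that when up and 4 mm when fully down
- button_right: the right green round push button's cap (seen by someone facing the deck with the lid behind it): 34 mm diameter, flat top. Origin: centre of the cap's top face, 80 mm above the bench when up, at x = -105 mm, y = -31 mm in the centrifuge's frame; z up. Its black collar (46 mm diameter) is 68 mm above the bench; the cap's top stands 12 mm above that when up and 4 mm when fully down
- button_left_travel (a joint): travel of the left button in m: 0 up, 0.008 fully down. A spring pushes it back: about 1.2 N to start it moving, 4 N at full depth (per button); its latch lets go at about 4 mm, and anything past 5 mm counts as down. It comes up again as soon as it is let go
- button_right_travel (a joint): travel of the right button in m: 0 up, 0.008 fully down. A spring pushes it back: about 1.2 N to start it moving, 4 N at full depth (per button); its latch lets go at about 4 mm, and anything past 5 mm counts as down. It comes up again as soon as it is let go
- lid_angle (a joint): angle of the lid in rad: 0 shut, 0.18 as far open as it goes. It lifts by itself, slowly (about 2 to 4 s), once both buttons are down, and then stays up when they are let go; one button alone does not release it
- lid: blue lid, 190 x 226 x 18 mm, with a round glass window; origin on the hinge line at the lid's rear edge, level with its underside; the lid reaches from there along its -x, towards the buttons. Its edge nearest the buttons is 60 mm behind the button centres and rises about 34 mm, to 138 mm above the bench. To be left alone
- lid_edge (a point): middle of the lid's top edge nearest the buttons: 104 mm above the bench when shut, 138 mm when open
- amber_bottle: bystander: amber glass bottle with black cap, 68 mm diameter, 150 mm tall, loose; origin under its centre
- clear_bottle: bystander: clear bottle with blue cap, 60 mm diameter, 120 mm tall, loose; origin under its centre
- beaker: bystander: green glass beaker, 66 mm diameter, 85 mm tall, loose; origin under its centre
- sample_jar: bystander: white jar with orange cap, 48 mm diameter, 60 mm tall, loose; origin under its centre

How it is judged (in metres and radians):
On the way, in this order (a step that is already met when the one before it is completed fails the run):
1. both buttons are down at once, each under a finger, with the lid still low (value of joint each of button_left_travel, button_right_travel above 0.005 m and contact force between the fingers and button_left above 0.5 N and contact force between the fingers and button_right above 0.5 N and value of joint lid_angle below 0.12 rad), for 0.2 s.
2. the lid has risen fully while the fingers still hold both buttons down (value of joint each of button_left_travel, button_right_travel above 0.005 m and contact force between the fingers and button_left above 0.5 N and contact force between the fingers and button_right above 0.5 N and value of joint lid_angle above 0.165 rad), for 0.2 s.
At the end, for the whole second after the job is handed in: The lid stands open (beyond 0.165 of 0.18 rad), both buttons are back up (within 1.5 mm), and the four bystanders stand upright within 20 mm of where they were (value of joint lid_angle above 0.165 rad and value of joint each of button_left_travel, button_right_travel below 0.0015 m and distance of each of amber_bottle, clear_bottle, beaker, sample_jar from where it was at the start of the episode below 0.02 m and angle between each of amber_bottle, clear_bottle, beaker, sample_jar's own z axis and vertical below 0.15 rad); the robot touches nothing.
It fails at once if the robot pushes or pries the lid (more than 4 N) (contact force between any of the fingers, the arm and lid above 4 N).
It fails at once if a bystander is pushed more than 20 mm, lifted or tipped (distance of any of amber_bottle, clear_bottle, beaker, sample_jar from where it was at the start of the episode above 0.02 m or angle between any of amber_bottle, clear_bottle, beaker, sample_jar's own z axis and vertical above 0.3 rad).
It also fails if it takes over 40 s, if anything falls off the work surface, if the arm or the gripper's body presses on something with over 40 N, if the wrist force passes 120 N, or if a joint passes its speed limit or range.

ROBOT

A 6-joint arm with a two-finger parallel gripper is mounted at the origin on the work surface. World frame = base frame: x ahead of the robot, y to its left, z up, the work surface at z = 0. Lengths are in m, angles in degrees, forces in N, time in s.
With the tool pointing down it reaches from about 0.325 to 0.775 m from the base axis. Payload 5.5 kg.
Tool frame: the origin (TCP) lies midway between the tips of the shut fingers; the grasp point (between the pads) lies 19 mm behind it; z points along the fingers, y is the direction in which the jaws open and shut (so a half turn about z gives the same grasp; the last joint's range is limited). The gripper opens to 85 mm and grips with 20 to 120 N. Pads are 22 mm wide; open, the fingers measure 114 mm over their backs; the gripper's body (76 mm by 85 mm) begins 54 mm behind the grasp point. The pads swing forward as they close: fully open they stand 13 mm farther back than shut.
Start: joints at [68.314, 5.22, 70.514, -0, 104.267, -3.249], TCP at [0.19, 0.569, 0.231] pointing down, gripper open.
Joint ranges: [-164.24, 164.24], [-49.07, 125.15], [9.68, 141.18], [-86.29, 266.29], [3.28, 154.24], [-151.56, 151.56]. Speed limits (degrees/s): [147.25, 147.25, 172.46, 180, 180, 180].

INTERFACE

Orientations are given as a 3x3 rotation matrix whose columns are the frame's x, y, z axes.
In Python, from rig import ctrl, eyes, workorder gives the robot as it stands.
- The arm moves only by the shell command python3 -m inch 'ROWS' [FORCE]. ROWS is JSON, a list of rows, each a list of 5 numbers: the shift along the tool's x, y, z in m, then the turn about the tool's z in rad, then the gripper command: -1 is fully open, 1 is shut, values between are in proportion. A call has 1 to 5 rows; each row is the pose to reach, as a shift and turn from the pose commanded when the call began, along the tool's axes at that moment; what a row does not reach only later rows make up. A row lasts 1/10 s, in which the tool goes at most 50 mm and 8.59 degrees, less where a joint would pass 70% of its speed; a pose out of reach is approached as far as the arm can. A call with a gripper value outside its range is refused whole. The fingers move at their own pace and stop on an object; FORCE is the grip in N (left out, the last holds). Time passes only in rows, so rows that repeat a pose let the fingers close. It gives the time, the measured TCP pose, the force and the opening at its end, in the units of the state.
- ctrl.observe(): the state, without advancing time (a new reading comes with each control period).
- eyes.grab_frame(name): name is "side" or "top"; returns the picture (480x640x3 uint8, blue, green, red); there is no depth.
- eyes.get_calibration(name): a dict with "K" (3x3 intrinsics, pixels), "position" and "orientation" of the camera in the world. Camera axes: x right, y down, z forward; pixel columns grow to the right and rows downward; lengths in m; the calibration is good to about 2 mm. A picture is of the moment at which its call begins. get_calibration takes no time and is no camera call.
- workorder.close_job(): hands the job in, once; it reports no verdict.
The state is a dict: "t": time; "joint_pos": joint angles; "dq": joint speeds; "effort": joint torques, N m; "tcp_pos": TCP position; "orientation": TCP orientation; "force": force on the tool from outside, world axes, zero at the start; "ft_torque": the same for the moment, N m; "opening": finger opening in m.
Only numpy, scipy, OpenCV 4.12 (cv2) and the standard library are available. Lean on these libraries where they do the work, as an engineer would, in place of code of your own. Each camera call takes 0.05 s, during which the arm holds its last target. There are 200 camera calls.

## Working session

There is one attempt and no reset: what is moved stays moved. The work goes in short steps, Python scripts to look and compute and a shell command to move; the robot and the scene stay as the last step left them, time stands still between calls to the robot, and variables do not carry over. Pictures are saved under pics/ and viewed, about 8 in all and at most 12, crops included, and the job is handed in when it is done.

```bash
mkdir -p pics; python3 - <<'E'
from rig import ctrl, eyes
import cv2
for n in("top","side"):
    cv2.imwrite(f"pics/{n}0.png",eyes.grab_frame(n)); c=eyes.get_calibration(n); print(n,c)
print(ctrl.observe())
E
```

```text
top {'K': array([[438.97209048,   0.        , 324.36007878],
       [  0.        , 438.97209048, 239.79843353],
       [  0.        ,   0.        ,   1.        ]]), 'position': array([0.47995852, 0.03795593, 0.8920013 ]), 'orientation': array([[-0.02797273, -0.98351243,  0.17866402],
       [-0.99951638,  0.02994866,  0.00837145],
       [-0.01358417, -0.17834344, -0.98387453]])}
side {'K': array([[542.18810483,   0.        , 318.86159843],
       [  0.        , 542.18810483, 236.05610897],
       [  0.        ,   0.        ,   1.        ]]), 'position': array([ 0.20614606, -0.46127178,  0.70969035]), 'orientation': array([[ 0.77720872, -0.44437023,  0.44551286],
       [-0.62915506, -0.53695755,  0.56199689],
       [-0.0105132 , -0.71708555, -0.69690587]])}
{'t': 0.1, 'joint_pos': array([ 6.83134280e+01,  5.25997295e+00,  7.05762901e+01, -1.84465380e-03,
        1.04266898e+02, -3.24781374e+00]), 'dq': array([ 0.02667939, -0.09168315, -0.2314508 , -0.01687251,  0.07266054,
       -0.03762517]), 'effort': array([ 1.50793199e-03, -4.60217500e+01, -4.19220293e+01, -7.47122999e-05,
        1.06088823e-02, -5.93593313e-05]), 'tcp_pos': array([0.189682  , 0.56895544, 0.23023872]), 'orientation': array([[-9.48659748e-01,  3.16297768e-01, -6.36339823e-04],
       [ 3.16298400e-01,  9.48658255e-01, -1.68458096e-03],
       [ 7.08398273e-05, -1.79936742e-03, -9.99998379e-01]]), 'force': array([ 0.24338279, -0.08014707,  0.07854897]), 'ft_torque': array([-0.02368866, -0.06505236,  0.01325214]), 'opening': 0.08535510558078889}
```

View pics/top0.png

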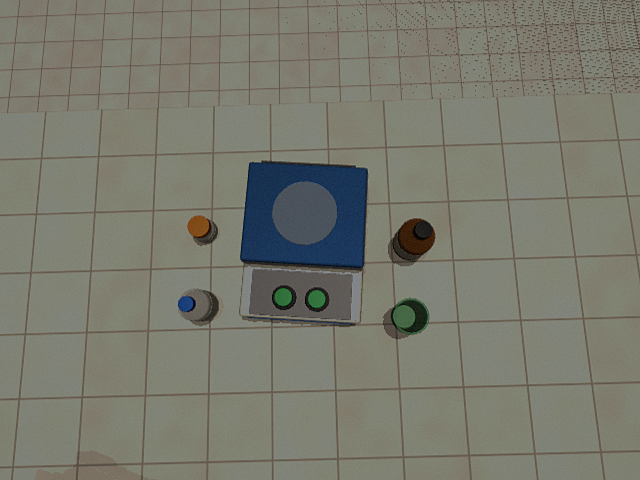

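View pics/side0.png

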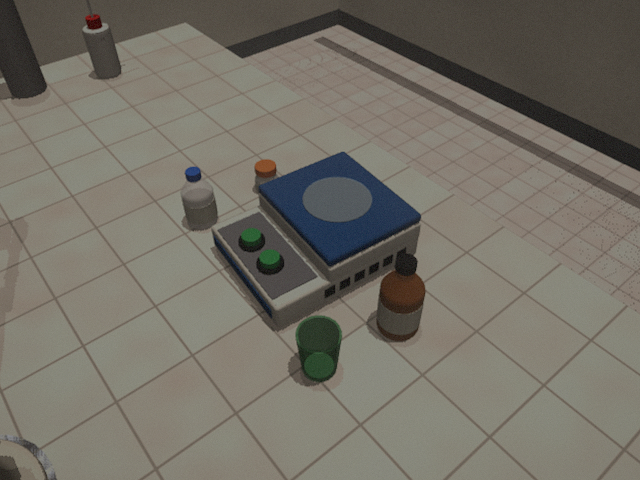

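```bash
cat > h.py <<'E'
import numpy as np, cv2
from rig import eyes
def ray(n,uv,z):
    c=eyes.get_calibration(n); d=c["orientation"]@np.linalg.solve(c["K"],[*uv,1]); p=c["position"]
    return p+d*(z-p[2])/d[2]
E
python3 - <<'E'
from h import *
for n,box in(("top",(265,280,340,318)),("side",(230,220,295,280))):
    im=cv2.imread(f"pics/{n}0.png"); x0,y0,x1,y1=box
    b,g,r=[im[y0:y1,x0:x1,i].astype(int) for i in range(3)]
    m=((g>1.6*r)&(g>1.4*b)&(g>90)).astype('uint8')
    N,_,s,c=cv2.connectedComponentsWithStats(m)
    for i in range(1,N):
        if s[i,4]>40:
            uv=c[i]+[x0,y0]; print(n,uv,s[i],ray(n,uv,.080 if n=="top" else .078))
for k,uv,z in(("orange",(199,226),.06),("clear",(187,303),.12),("amber",(423,230),.15),("beaker",(411,314),.085)): print(k,ray("top",uv,z))
print("edge",ray("top",(242,262),.104),ray("top",(362,266),.104),ray("top",(248,163),.104),ray("top",(367,168),.104))
print("red/dark",ray("side",(106,74),0),ray("side",(28,95),0))
E
```

```text
top [282.86637931 296.48275862] [ 10   8  17  18 232] [0.52380983 0.12412656 0.08      ]
top [316.24034335 298.51502146] [ 43  10  17  18 233] [0.51834507 0.06283278 0.08      ]
side [250.65730337 234.34269663] [ 12   9  18  12 178] [0.52425984 0.12442631 0.078     ]
side [269.1372549  256.39215686] [ 30  30  19  14 204] [0.51862553 0.06268329 0.078     ]
orange [0.66573288 0.28802731 0.06      ]
clear [0.51514094 0.28787507 0.12      ]
amber [ 0.6266546  -0.12577262  0.15      ]
beaker [ 0.48543155 -0.1079666   0.085     ]
edge [0.58671522 0.19503625 0.104     ] [ 0.57299838 -0.02183172  0.104     ] [0.77482026 0.18472492 0.104     ] [ 0.75757403 -0.03920676  0.104     ]
red/dark [0.61139226 0.97679992 0.        ] [0.40888339 0.99999952 0.        ]
```

```bash
python3 -m inch '[[-0.036,-0.027,0,0,-0.13],[-0.072,-0.054,0,0,-0.13],[-0.108,-0.081,0,0,-0.13],[-0.144,-0.108,0,0,-0.13],[-0.18,-0.135,0,0,-0.13]]' 20; python3 -m inch '[[-0.036,-0.027,0,0,-0.13],[-0.072,-0.054,0,0,-0.13],[-0.108,-0.081,0,0,-0.13],[-0.144,-0.108,0,0,-0.13],[-0.18,-0.135,0,0,-0.13]]'; python3 -m inch '[[-0.036,-0.027,0,0,-0.13],[-0.072,-0.054,0,0,-0.13],[-0.105,-0.076,0,0,-0.13],[-0.105,-0.076,0,-0.12,-0.13],[-0.105,-0.076,0,-0.233,-0.13]]'; python3 -m inch '[[0,0,0,0,-0.13],[0,0,0,0,-0.13]]'
python3 -c "
from rig import ctrl;s=ctrl.observe();print(s['orientation'],s['opening'],s['joint_pos'],s['force'])"
```

```text
t: 0.6
tcp_pos: [0.3184, 0.3826, 0.2308]
orientation: [[-0.949, 0.316, -0.0], [0.316, 0.949, -0.001], [0.0, -0.001, -1.0]]
force: [0.6, -0.1, -0.3]
opening: 0.0485
t: 1.1
tcp_pos: [0.4465, 0.1975, 0.231]
orientation: [[-0.949, 0.316, -0.0], [0.316, 0.949, -0.0], [0.0, -0.0, -1.0]]
force: [0.6, 0.6, -0.8]
opening: 0.0484
t: 1.6
tcp_pos: [0.5219, 0.0924, 0.2302]
orientation: [[-0.996, 0.087, -0.002], [0.087, 0.996, -0.0], [0.002, -0.0, -1.0]]
force: [0.5, -0.2, -0.3]
opening: 0.0483
t: 1.8
tcp_pos: [0.5213, 0.094, 0.2309]
orientation: [[-0.996, 0.092, -0.001], [0.092, 0.996, -0.0], [0.001, -0.0, -1.0]]
force: [-0.5, -0.1, 1.1]
opening: 0.0486
[[-9.95800911e-01  9.15434036e-02 -5.92187269e-04]
 [ 9.15434525e-02  9.95801081e-01 -5.59903465e-05]
 [ 5.84575176e-04 -1.09966105e-04 -9.99999823e-01]] 0.04863011678196649 [ 6.53772573e+00 -5.59227985e+00  8.13359705e+01  6.97598678e-04
  1.04290384e+02 -7.82096962e+01] [-0.47482354 -0.13687338  1.09903764]
```

```bash
python3 -m inch '[[0,0,0.03,0,-0.13],[0,0,0.06,0,-0.13],[0,0,0.09,0,-0.13],[0,0,0.12,0,-0.13],[0,0,0.135,0,-0.13]]'; python3 -m inch '[[0,0,0,0,-0.13]]'
python3 - <<'E'
from h import *
a=eyes.grab_frame("side")[190:310,200:340]; b=eyes.grab_frame("top")[230:350,230:370]
cv2.imwrite("pics/c1.png",np.hstack([cv2.resize(i,(400,343),interpolation=2) for i in(a,b)]))
E
```

```text
t: 2.3
tcp_pos: [0.5199, 0.0941, 0.0931]
orientation: [[-0.996, 0.09, -0.004], [0.09, 0.996, -0.001], [0.004, -0.001, -1.0]]
force: [-0.1, -0.2, 0.1]
opening: 0.0482
t: 2.4
tcp_pos: [0.5199, 0.094, 0.0937]
orientation: [[-0.996, 0.089, -0.005], [0.089, 0.996, -0.001], [0.005, -0.001, -1.0]]
force: [-0.5, -0.9, 1.5]
opening: 0.0478
```

View pics/c1.png

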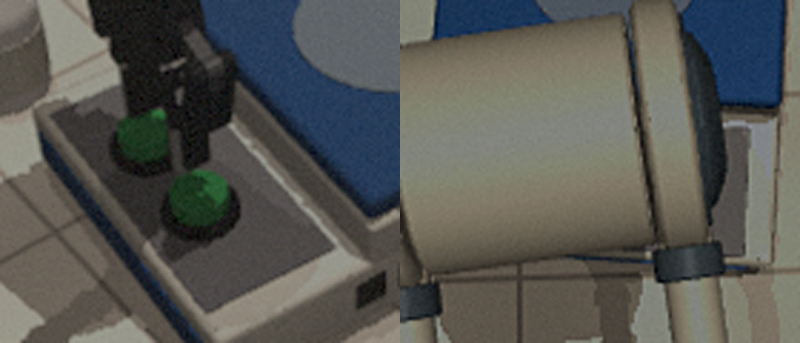

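The side crop shows both fingertips just above the caps: the right tip at (197,158) over the cap at (200,192), the left at (145,110) over the cap at (145,135). The arm hides the top view. I'll descend gently.

```bash
python3 -m inch '[[0,0,0.003,0,-0.13],[0,0,0.006,0,-0.13],[0,0,0.009,0,-0.13],[0,0,0.012,0,-0.13],[0,0,0.012,0,-0.13]]';  python3 -m inch '[[0,0,0.002,0,-0.13],[0,0,0.004,0,-0.13],[0,0,0.006,0,-0.13],[0,0,0.006,0,-0.13]]'
```

```text
t: 3.0
tcp_pos: [0.5212, 0.0938, 0.0837]
orientation: [[-0.996, 0.089, -0.001], [0.089, 0.996, -0.0], [0.001, -0.0, -1.0]]
force: [-0.9, 0.4, -0.8]
opening: 0.0484
t: 3.4
tcp_pos: [0.5213, 0.0939, 0.0778]
orientation: [[-0.996, 0.089, -0.001], [0.089, 0.996, -0.0], [0.001, -0.0, -1.0]]
force: [-0.6, -0.2, -0.1]
opening: 0.0484
```

```bash
python3 -m inch '[[0,0,0.002,0,-0.13],[0,0,0.003,0,-0.13],[0,0,0.003,0,-0.13]]';  python3 -m inch '[[0,0,0.002,0,-0.13],[0,0,0.003,0,-0.13],[0,0,0.003,0,-0.13]]'; python3 -m inch '[[0,0,0.002,0,-0.13],[0,0,0.003,0,-0.13],[0,0,0.003,0,-0.13]]'
```

```text
t: 3.7
tcp_pos: [0.5216, 0.0939, 0.0758]
orientation: [[-0.996, 0.089, 0.001], [0.089, 0.996, 0.0], [-0.001, 0.0, -1.0]]
force: [-1.2, 0.5, 3.7]
opening: 0.0484
t: 4.0
tcp_pos: [0.5216, 0.0939, 0.0727]
orientation: [[-0.996, 0.089, 0.0], [0.089, 0.996, 0.0], [-0.0, 0.0, -1.0]]
force: [-2.2, -0.4, 5.0]
opening: 0.0489
t: 4.3
tcp_pos: [0.5216, 0.0939, 0.07]
orientation: [[-0.996, 0.089, 0.001], [0.089, 0.996, 0.0], [-0.001, 0.0, -1.0]]
force: [-2.2, -0.8, 6.6]
opening: 0.0482
```

```bash
python3 -m inch '[[0,0,0.0012,0,-0.13],[0,0,0.0012,0,-0.13]]'
python3 - <<'E'
from h import *
cv2.imwrite("pics/c2.png",cv2.resize(eyes.grab_frame("side")[140:320,180:440],None,fx=3,fy=3,interpolation=2))
E
```

```text
t: 4.5
tcp_pos: [0.5216, 0.0939, 0.0692]
orientation: [[-0.996, 0.089, 0.001], [0.089, 0.996, 0.0], [-0.001, 0.0, -1.0]]
force: [-4.5, -1.0, 8.9]
opening: 0.0481
```

View pics/c2.png

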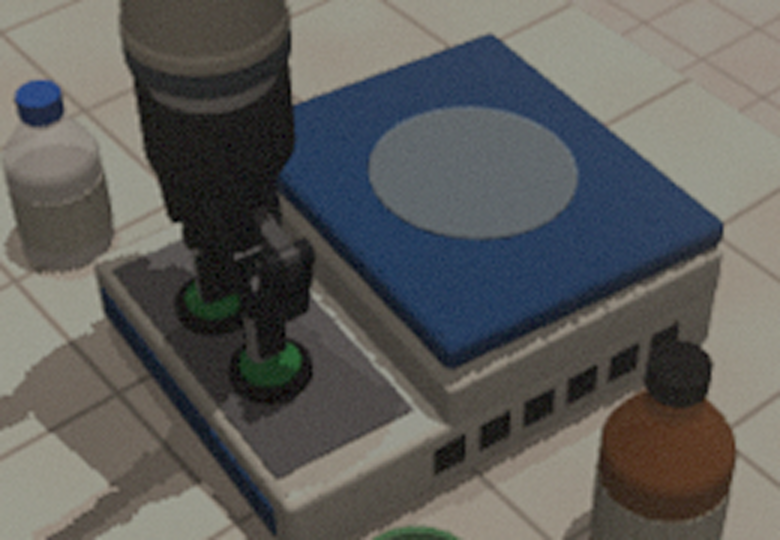

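The picture shows both tips on the depressed caps, right at (265,365) and left at (210,300). The lid is still nearly shut. I'll hold here and watch.

```bash
for i in 1 2 3; do python3 -m inch '[[0,0,0,0,-0.13],[0,0,0,0,-0.13],[0,0,0,0,-0.13],[0,0,0,0,-0.13],[0,0,0,0,-0.13]]' | egrep 'tcp|force|t:'; done
python3 - <<'E'
from h import *
cv2.imwrite("pics/c3.png",cv2.resize(eyes.grab_frame("side")[140:320,180:440],None,fx=3,fy=3,interpolation=2))
E
```

```text
t: 5.05
tcp_pos: [0.5216, 0.0939, 0.0693]
force: [-3.8, -0.8, 8.8]
t: 5.55
tcp_pos: [0.5216, 0.0939, 0.0693]
force: [-3.7, 0.1, 8.5]
t: 6.05
tcp_pos: [0.5216, 0.0939, 0.0693]
force: [-4.5, 0.6, 8.4]
```

View pics/c3.png

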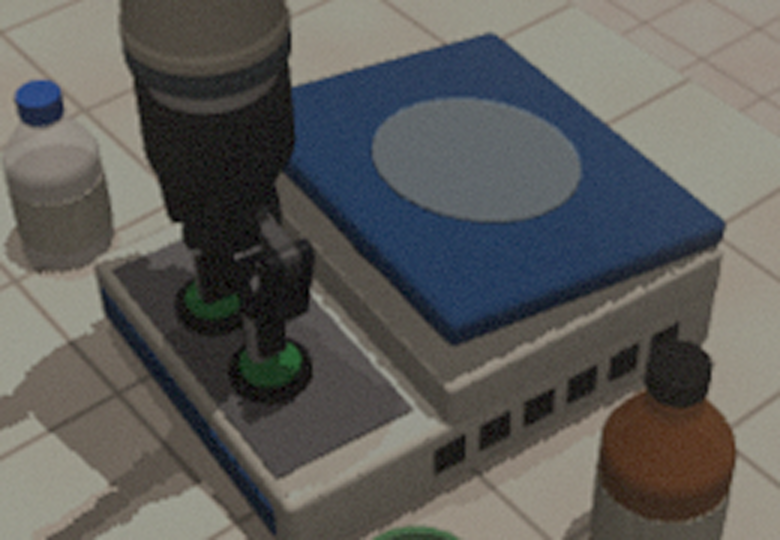

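The lid is rising: its near corner went from (450,362) to (455,338). I'll keep holding.

```bash
H='3'; for i in 1 2 3; do python3 -m inch '[[0,0,0,0,-0.13],[0,0,0,0,-0.13],[0,0,0,0,-0.13],[0,0,0,0,-0.13],[0,0,0,0,-0.13]]' | egrep 'tcp|force|t:'; done
python3 -c "
from h import *
cv2.imwrite('pics/d1.png',eyes.grab_frame('side'))"
for i in 1 2 3; do python3 -m inch '[[0,0,0,0,-0.13],[0,0,0,0,-0.13],[0,0,0,0,-0.13],[0,0,0,0,-0.13],[0,0,0,0,-0.13]]' | egrep 'tcp|force|t:'; done
python3 - <<'E'
from h import *
b=eyes.grab_frame('side');a=cv2.imread('pics/d1.png')
print((cv2.absdiff(cv2.GaussianBlur(a,(5,5),0),cv2.GaussianBlur(b,(5,5),0)).max(2)[140:320,180:440]>20).sum())
cv2.imwrite("pics/c4.png",cv2.resize(b[140:320,180:440],None,fx=3,fy=3,interpolation=2))
E
```

```text
t: 6.6
tcp_pos: [0.5216, 0.0939, 0.0693]
force: [-4.1, -0.0, 8.4]
t: 7.1
tcp_pos: [0.5216, 0.0939, 0.0693]
force: [-3.9, -0.8, 9.6]
t: 7.6
tcp_pos: [0.5216, 0.0939, 0.0693]
force: [-3.7, 0.2, 9.0]
t: 8.15
tcp_pos: [0.5216, 0.0939, 0.0692]
force: [-3.8, -0.0, 9.1]
t: 8.65
tcp_pos: [0.5216, 0.0939, 0.0693]
force: [-3.2, 0.1, 8.3]
t: 9.15
tcp_pos: [0.5216, 0.0939, 0.0693]
force: [-4.0, -0.9, 8.6]
0
```

View pics/c4.png

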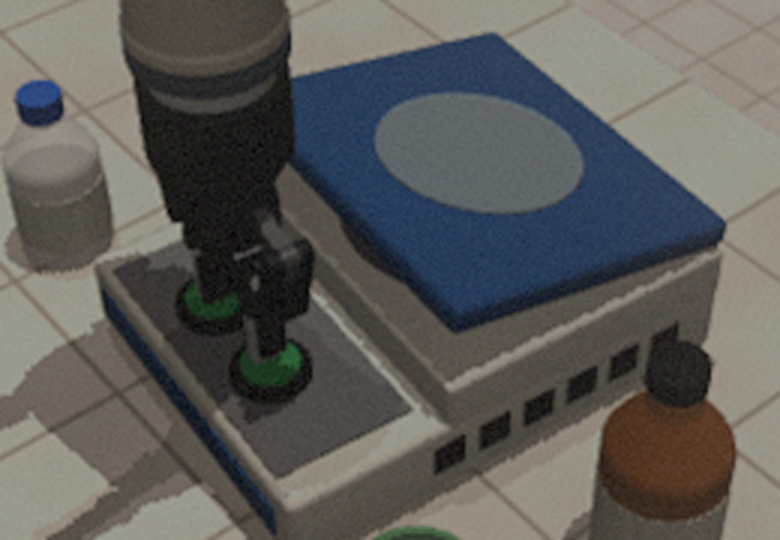

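```bash
python3 - <<'E'
from h import *
c=eyes.get_calibration("side")
# corner: shut, then rotate 0.18 about hinge
x=np.array([.9958,-.0895,0]);y=np.array([.0895,.9958,0])
o=np.array([.5211,.0935,0])+.105*x
def P(p):
    q=c["K"]@(c["orientation"].T@(p-c["position"])); return q[:2]/q[2]
for a in(0,.09,.14,.165,.18):
    p=o+135*1e-3*x-.113*y; l,h=.19,.018
    p=p+x*(-l*np.cos(a)+h*np.sin(a)*1)+np.array([0,0,.086+l*np.sin(a)+h*np.cos(a)])
    print(a,P(p),(P(p)-[180,140])*3)
E
python3 -c "
from h import *
a=cv2.imread('pics/side0.png');b=cv2.imread('pics/d1.png')
cv2.imwrite('pics/c5.png',np.hstack([cv2.resize(i[220:285,300:365],(400,400),interpolation=2) for i in(a,b)]))"
```

```text
0 [323.16924934 263.4106767 ] [429.50774803 370.2320301 ]
0.09 [324.42597299 255.04102615] [433.27791896 345.12307845]
0.14 [325.50285679 250.16852195] [436.50857036 330.50556586]
0.165 [326.14373888 247.67805534] [438.43121665 323.03416602]
0.18 [326.56114807 246.16745371] [439.6834442  318.50236114]
```

View pics/c5.png

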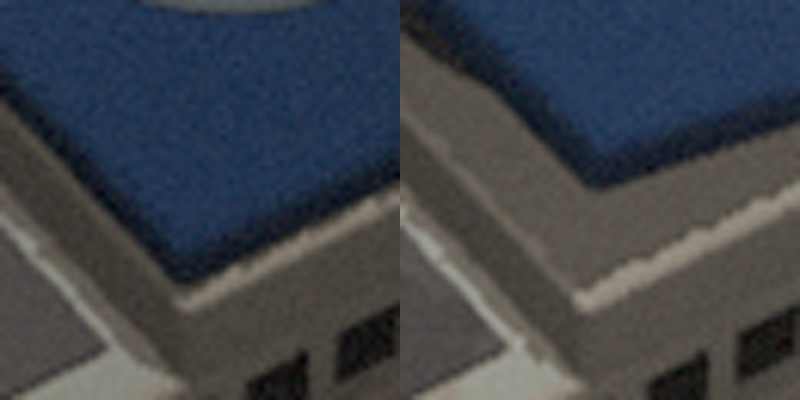

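The lid has stopped: no pixels changed over 1.5 s, and its corner is about where 0.18 rad should put it. I'll release straight up, then draw back.

```bash
python3 -m inch '[[0,0,-0.003,0,-0.13],[0,0,-0.008,0,-0.13],[0,0,-0.015,0,-0.13],[0.005,0,-0.03,0,-0.13],[0.01,0,-0.05,0,-0.13]]'; python3 -m inch '[[0.01,0,-0.03,0,-0.13],[0.03,0,-0.06,0,-0.13],[0.05,0,-0.09,0,-0.13],[0.08,0,-0.12,0,-0.13],[0.1,0,-0.14,0,-0.13]]'; python3 -m inch '[[0,0,0,0,-0.13],[0,0,0,0,-0.13],[0,0,0,0,-0.13]]'
python3 - <<'E'
from h import *
cv2.imwrite("pics/s6.png",eyes.grab_frame("side"))
E
```

```text
t: 9.7
tcp_pos: [0.5105, 0.0947, 0.1178]
orientation: [[-0.996, 0.089, -0.003], [0.089, 0.996, -0.0], [0.003, -0.0, -1.0]]
force: [0.3, 0.4, -0.2]
opening: 0.0482
t: 10.2
tcp_pos: [0.4105, 0.1038, 0.2615]
orientation: [[-0.996, 0.088, 0.003], [0.088, 0.996, 0.001], [-0.003, 0.001, -1.0]]
force: [1.4, 0.6, 0.5]
opening: 0.0481
t: 10.5
tcp_pos: [0.412, 0.1035, 0.2567]
orientation: [[-0.996, 0.089, -0.002], [0.089, 0.996, -0.0], [0.002, -0.001, -1.0]]
force: [0.1, 0.3, 0.2]
opening: 0.048
```

View pics/s6.png

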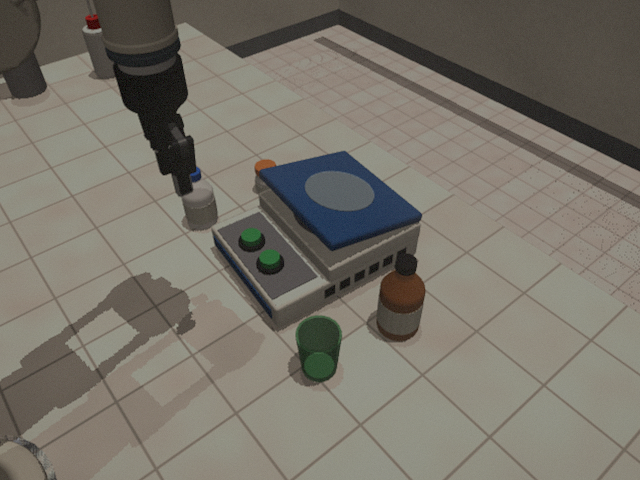

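The lid stands open, and both caps are back up at (252,237) and (270,260), the same pixels as at the start. The bystanders have not moved and the hand is clear.

```bash
python3 -c "
from rig import workorder;print(workorder.close_job())"
```

```text
the job is handed in; nothing more can be done
None
```

The centrifuge is open: I pressed both green buttons together with the fingertips about 48 mm apart, let the lid lift by itself, then let go and drew the hand clear. I handed the job in at about 10.5 s of the 40 s allowed; no verdict was reported.

- **Buttons held down:** I held them until t ≈ 9.2 s with a steady push of about 8.5–9 N. The 8 N needed for both at full depth fits that, as does about 7 mm of travel after contact.
- **Lid fully up:** two pictures 1.5 s apart, taken before I let go, showed no change. Its near corner had risen about 15 pixels; I had expected roughly 16 at 0.18 rad and 15 at 0.165 rad. That measurement alone is not sharp enough to prove the full angle, so I relied mainly on the lid having stopped.
- **After release:** the last side picture shows the lid still up, both caps back where they started, and the bottles, jar and beaker standing where they were. The clear bottle's cap was partly hidden behind the gripper in that view.
- **One oddity:** there was a steady sideways force of about 4 N on the tool, towards the robot, while the buttons were held. It appeared on first contact with the caps and went away on release, so I put it down to friction on them.

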